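# Hold the magnifier at focus over a carved gourd

### The arm

A 6-joint arm with a two-finger parallel gripper is mounted at the origin on the work surface. World frame = base frame: x ahead of the robot, y to its left, z up, the work surface at z = 0. Lengths are in m, angles in rad, forces in N, time in s.
With the tool pointing down it reaches from about 0.225 to 0.875 m from the base axis. Payload 3.4 kg.
Tool frame: the origin (TCP) lies between the finger pads; the fingertips stand 8 mm ahead of it and the grasp point (between the pads) lies 11 mm behind it; z points along the fingers, y is the line along which they close (so a half turn about z gives the same grasp; the last joint's range is limited). The gripper opens to 85 mm and grips with 20 to 120 N. Pads are 22 mm wide; open, the fingers measure 114 mm over their backs; the gripper's body (76 mm by 85 mm) begins 54 mm behind the grasp point. The pads swing forward as they close: fully open they stand 13 mm farther back than shut.
Start: joints at [1.15, 0.276, 1.505, -0, 1.361, -0.121], TCP at [0.17, 0.549, 0.239] pointing down, gripper open.
Joint ranges: [-2.89, 2.89], [-0.75, 2.08], [0.22, 2.7], [-1.18, 4.32], [0.11, 2.71], [-2.7, 2.7]. Speed limits (rad/s): [2.57, 2.57, 3.14, 3.14, 3.14, 3.14].

### API

Orientations are given as a unit quaternion [w, x, y, z].
In Python, from rig import manip gives the robot as it stands.
- The arm moves only by the tool move_arm, never from a script. Its argument "deltas" is a list that holds one entry, the list of rows, each a list of 5 numbers: the shift along the tool's x, y, z normalised to -1 to 1, where 1 is 80 cm, then the turn about the tool's z normalised to -1 to 1, where 1 is 120 degrees, then the closure, from -1 (fully open) to 1 (shut). In form: [[[tx, ty, tz, twist, grip], ...]]. A call has 1 to 12 rows; each row is the pose to reach, as a shift and turn from the pose commanded when the call began, along the tool's axes at that moment; what a row does not reach only later rows make up. A row lasts 1/10 s, in which the tool goes at most 50 mm and 8.59 degrees, less where a joint would pass 70% of its speed; a pose out of reach is approached as far as the arm can. A call with a number of a shift or a turn outside -1 to 1 is refused whole. A call with a gripper value outside its range is refused whole. The fingers move at their own pace and stop on an object; "squeeze" is the grip in N (left out, the last holds). Time passes only in rows, so rows that repeat a pose let the fingers close. It gives the time, the measured TCP pose, the force, the opening and the grip force at its end, in the units of the state.
- manip.get_state(): the state, without advancing time (a new reading comes with each control period).
- manip.get_image(name): name is "scene" or "top"; returns the picture (480x640x3 uint8, red, green, blue); there is no depth.
- manip.camera_params(name): a dict with "fx", "fy", "cx", "cy" (pixels), "dist" ([k1, k2, p1, p2, k3] as OpenCV has them; the pictures are not rectified), "R" (3x3) and "t" (3): a world point X has camera coordinates R X + t. Camera axes: x right, y down, z forward; pixel columns grow to the right and rows downward; lengths in m; the calibration is good to about 2 mm. A picture is of the moment at which its call begins. camera_params takes no time and is no camera call.
- manip.sign_off(): hands the job in; it is judged then, once.
The state is a dict: "clock": time; "qpos": joint angles; "qd": joint speeds; "effort": joint torques, N m; "position": TCP position; "ee_rot": TCP orientation; "contact_force": force on the tool from outside, world axes, zero at the start; "moment": the same for the moment, N m; "width": finger opening in m; "gripper_force": force on a finger pad.
Only numpy, scipy, OpenCV 4.12 (cv2) and the standard library are available. Lean on these libraries where they do the work, as an engineer would, in place of code of your own. Each camera call takes 0.05 s, during which the arm holds its last target. There are 200 camera calls.

### The job

Set the carved gourd upright in the cork ring rest, carved star up, and let go of it. Then take the magnifying lens by its handle and hold it level and still, centred above the gourd, with the glass at the height of the pencil point on the marking gauge, which has been set to the lens's focal height. Finish while still holding the lens there, and keep it from touching the gourd; leave the gauge, the plain gourd, the glue bottle and the gouge where they stand.

Things in the scene. Friction and masses are not known exactly. Their poses are not given: they have to be found in the camera images.
- gourd_mid (a point): the carved gourd: a loose, round, light-tan dried gourd, 62 mm across and 60 mm high (widest from 29 to 36 mm above its foot), about 70 g, flat foot 26 mm across, stem sawn off, a dark burnt eight-petal star on its upper side and a dark line round its widest part. It stands upright on the bench; the point is on its axis, 33 mm above the foot; z runs along its axis towards the star
- gourd_top (a point): the middle of the star, the topmost point of the carved gourd, on its axis 60 mm above its foot
- plain_mid (a point): a second gourd of the same size and shape, duller ochre, uncarved, with a short bent brown stem on top (77 mm high with it); it must stay where it stands. It may stand in either of the two places. The point is on its axis, 33 mm above its foot
- rest_top (a point): the ring rest, fixed to the bench: a cork ring 74 mm across outside, 46 mm inside, 18 mm high on a thin dark wooden foot 86 mm across and 6 mm high. The point is the centre of the ring at the height of its top. A gourd set in it upright sits centred, its foot about 8 mm below the ring's top
- pencil_tip (a point): the point of the yellow pencil clamped level on the marking gauge; its height (135 to 180 mm above the bench) is the lens's focal height. It stops 68 to 80 mm short of the ring rest's axis. The z axis is up and the pencil points along -x of this frame, towards the rest
- gauge_foot (a point): the marking gauge, loose (0.95 kg), beside the ring rest: dark iron foot 85 x 62 x 20 mm, upright steel rod 11 mm thick up to 215 mm above the bench, a brass clamp 26 mm wide on the rod carrying the pencil, whose point is 72 mm from the rod and whose back end 50 mm behind it. The point is the underside of the foot, on the rod's axis, 140 to 150 mm from the rest's axis. The clamp is tight on the rod
- lens_mid (a point): the hand magnifier, about 110 g: a round clear glass in a brass rim, 80 mm across and 12 mm thick, with a straight dark handle. It lies flat on its wooden case, 30 mm above the bench. The point is the centre of the glass, half-way through its thickness; z is the lens's axis (up, square to the glass) and the handle runs along -x
- lens_grip (a point): a point on the magnifier's handle to take it by, 85 mm from the glass centre along -x, half-way through the handle. The handle is flat-sided, 17 mm wide (y), 12 mm thick (z), from 56 to 156 mm from the glass centre; from about 65 mm outwards it overhangs the case, with free air below it
- case: the magnifier's case, fixed: dark wood box 110 x 110 mm, 30 mm high, origin at the centre of its underside
- glue_mid (a point): a yellow glue bottle with a red cap, loose, 54 mm across and 150 mm high; the point is 75 mm above its base
- gouge_mid (a point): a carving gouge lying on the bench: wooden handle 22 mm thick and 85 mm long along -x of its frame, steel blade 92 mm long along +x; the point is at the ferrule between the two, 10 mm above the bench
Mind the look-alikes: they are no part of the job. What is shaped like the part that bears gourd_mid but turquoise is not meant. Of the things that look like the part that bears lens_mid, the larger one is meant.

How it is judged:
By the outcome, as a careful person would: the job done as asked, in the order asked, and still so for the second after the job is handed in, while the arm keeps its last pose, push and grip.
It also fails if it takes over 72 s, if anything falls off the work surface, if the arm or the gripper's body presses on something with over 40 N, if the wrist force passes 120 N, or if a joint passes its speed limit or range.

## Working session

There is one attempt and no reset: what is moved stays moved. The work goes in short steps, Python scripts to look and compute and a tool call to move; the robot and the scene stay as the last step left them, time stands still between calls to the robot, and variables do not carry over. Pictures are saved under pics/ and viewed, at most 10 in all, crops included, and the job is handed in when it is done.

Besides the shell and the picture viewer there is one more tool, called after "Request:" by a JSON object that holds its "method" and its "body", one argument or row to a line. move_arm: Moves the arm, as the interface text tells. Scaled input: -1 to 1 covers 80 cm each way for a shift and 120 degrees each way for a turn. Its arguments: {"type":"object","properties":{"deltas":{"type":"array","items":{"type":"array","items":{"type":"array","items":{"type":"number","minimum":-1,"maximum":1}}}},"squeeze":{"type":"number"}},"required":["deltas"]}

```bash
mkdir -p pics; cat > h.py <<'E'
import numpy as np, cv2
from rig import manip
def cam(n):
    p=manip.camera_params(n); K=np.array([[p['fx'],0,p['cx']],[0,p['fy'],p['cy']],[0,0,1.]])
    return K,np.array(p['dist'],float),np.array(p['R'],float),np.array(p['t'],float)
def shot(n,f):
    im=cv2.cvtColor(np.array(manip.get_image(n)),cv2.COLOR_RGB2BGR); cv2.imwrite('pics/'+f,im); return im
def ray(n,uv):
    K,d,R,t=cam(n); x=cv2.undistortPoints(np.array([[uv]],float),K,d)[0,0]
    return -R.T@t, R.T@np.array([x[0],x[1],1.])
def plane(n,uv,z):
    o,v=ray(n,uv); return o+v*(z-o[2])/v[2]
def two(a,b):
    (o,v),(p,w)=ray('scene',a),ray('top',b)
    s=np.linalg.lstsq(np.c_[v,-w],p-o,rcond=None)[0]; A=o+s[0]*v;B=p+s[1]*w
    return (A+B)/2,np.linalg.norm(A-B)
def proj(n,X):
    K,d,R,t=cam(n); return cv2.projectPoints(np.array(X,float).reshape(-1,1,3),cv2.Rodrigues(R)[0],t,K,d)[0][:,0]
E
python3 - <<'E'
from h import *
a=shot('scene','s0.png');b=shot('top','t0.png')
for n in('scene','top'):
    K,d,R,t=cam(n);print(n,K[0,0],-R.T@t,R[2])
print(manip.get_state())
E
```

```text
scene 460.3094358489375 [0.98022684 0.74509873 0.86291932] [-0.37606932 -0.67453687 -0.63527307]
top 531.1861014994698 [ 0.47967586 -0.04433622  1.31106396] [ 0.05247527 -0.01987795 -0.99842437]
{'clock': 0.1, 'qpos': array([ 1.15000205e+00,  2.76506036e-01,  1.50598216e+00,  9.98869561e-06,
        1.36072191e+00, -1.21023689e-01]), 'qd': array([ 4.40146414e-04, -8.84265728e-05, -2.68392124e-03, -2.32404016e-04,
       -1.26413707e-03, -6.03238738e-04]), 'effort': array([ 8.96914989e-04, -4.17701519e+01, -2.46403652e+01, -1.44115652e-04,
        5.95262638e-03,  6.03284889e-06]), 'position': array([0.16962571, 0.54893459, 0.23855059]), 'ee_rot': array([-2.21127439e-04,  1.49325697e-01,  9.88787734e-01, -7.77926181e-04]), 'contact_force': array([-0.72005687, -0.26781305,  0.29023311]), 'moment': array([-0.03091216,  0.02012278,  0.01593425]), 'gripper_force': 0.0, 'width': 0.08560986306293408}
```

View pics/s0.png

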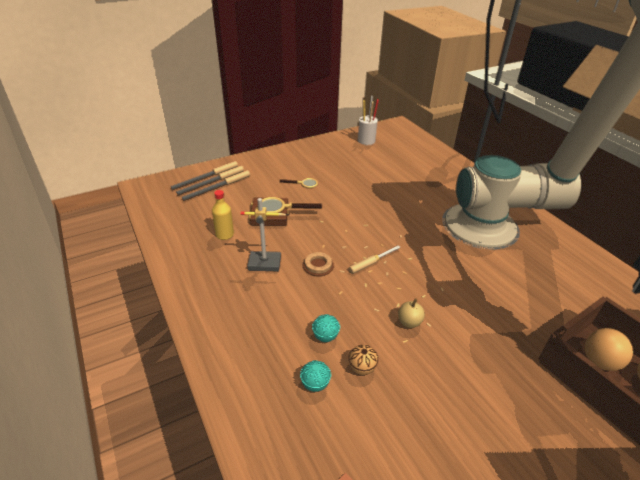

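View pics/t0.png

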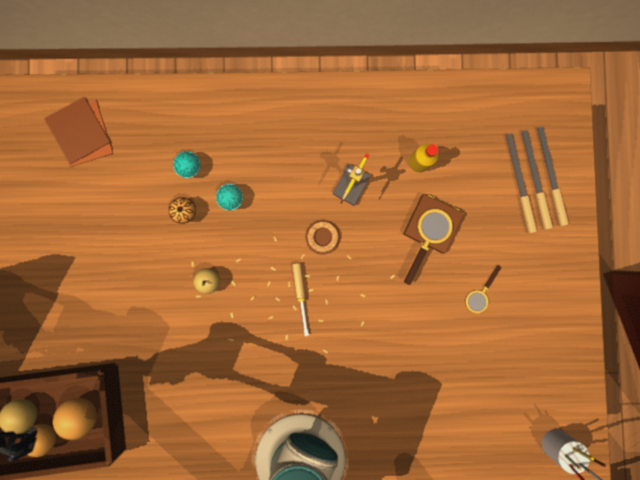

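The pictures show these candidates:
- **Gourds, scene/top:** the star gourd is at (364,360)/(182,209). The turquoise ones are at (326,328)/(230,197) and (316,375)/(187,165), and the plain stemmed one is at (411,314)/(206,281).
- **Lenses, top:** the large one on the case is at (435,226) and the small one on the bench at (477,301).
- **Choice:** I take the star gourd and the large lens. The rest is at top (323,237), the gauge at (355,180).

I'll check this in one close crop.

```bash
python3 - <<'E'
from h import *
a=cv2.imread('pics/s0.png');b=cv2.imread('pics/t0.png')
c=lambda im,x,y,w,h,W,H:cv2.resize(im[y:y+h,x:x+w],(W,H),interpolation=cv2.INTER_CUBIC)
# each tile 400x300
t=np.vstack([np.hstack([c(a,230,190,100,75,400,300),c(b,300,140,100,75,400,300)]),
 np.hstack([c(b,390,185,100,75*4//3,300,300),c(b,300,200,50,50,200,200).copy() if 0 else c(b,150,175,100,100,300,300),c(b,293,207,60,90,200,300)])])
cv2.imwrite('pics/c0.png',t)
def big(im,roi,lo,hi,name,n,z):
    x,y,w,h=roi; m=cv2.inRange(cv2.cvtColor(im[y:y+h,x:x+w],cv2.COLOR_BGR2HSV),lo,hi)
    cs=cv2.findContours(m,cv2.RETR_EXTERNAL,cv2.CHAIN_APPROX_NONE)[0]; k=max(cs,key=cv2.contourArea)
    (u,v),r=cv2.minEnclosingCircle(k); print(name,u+x,v+y,r,plane(n,(u+x,v+y),z))
for n,uv,z in [('top',(182,209.5),.033),('scene',(364,360),.033),('top',(206,281),.033),('top',(323,237),.024),('scene',(319,263.5),.024),('top',(435,226),.036),('top',(409,280),.036),('scene',(272,205.5),.036),('top',(426,157),.075),('top',(298,263),.01),('top',(307,334),.01),('top',(303,300),.01)]:
    print(n,uv,plane(n,uv,z).round(4))
E
```

```text
top (182, 209.5) [0.6044 0.2707 0.033 ]
scene (364, 360) [0.6015 0.274  0.033 ]
top (206, 281) [0.4321 0.2151 0.033 ]
top (323, 237) [ 0.5317 -0.0664  0.024 ]
scene (319, 263.5) [ 0.5391 -0.0473  0.024 ]
top (435, 226) [ 0.5521 -0.337   0.036 ]
top (409, 280) [ 0.4237 -0.2702  0.036 ]
scene (272, 205.5) [ 0.5507 -0.3326  0.036 ]
top (426, 157) [ 0.713 -0.312  0.075]
top (298, 263) [ 0.47   -0.0042  0.01  ]
top (307, 334) [ 0.2977 -0.0228  0.01  ]
top (303, 300) [ 0.3799 -0.0147  0.01  ]
```

View pics/c0.png

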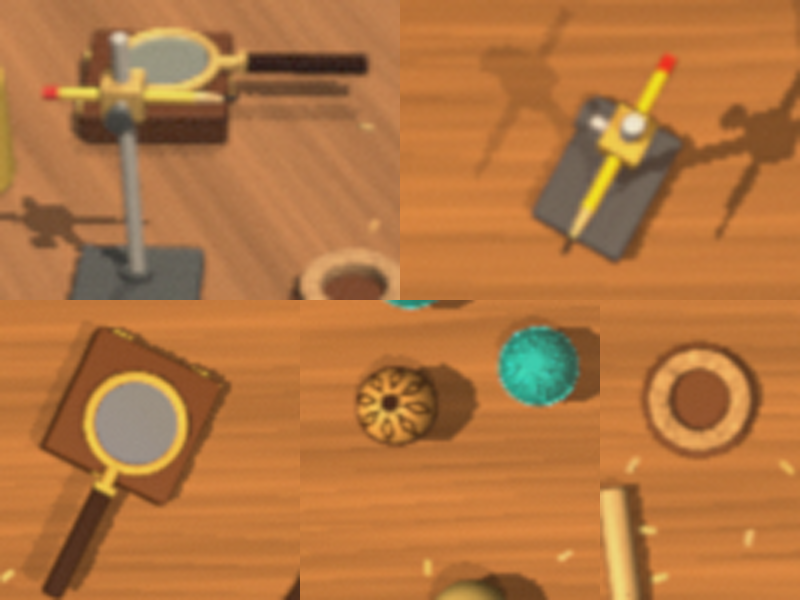

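The crop confirms the choice: star gourd, large lens on its case, cork ring at top (322.7,236.7). The pencil tip is at scene (289.5,214.5) and top (342,202.5).

```bash
python3 - <<'E'
from h import *
print('tip',two((289.5,214.5),(342,202.5)),'back',two((241.7,213),(367,155.8)))
print('rodtop',two((260,200),(358,171)))
R=plane('top',(322.7,236.7),.024);print('rest',R,proj('scene',R))
G=plane('top',(150+397/3,175+405/3),.033);print('gourd',G, proj('scene',G))
L=plane('top',(390+135/3,185+123/3),.036);print('lens',L,proj('scene',L))
H=plane('top',(390+57/3,185+590/3/1),.036);print(H)
a=cv2.imread('pics/s0.png')
# handle line in top: neck & end
p=plane('top',(390+105/3,185+190*1/3),.036);q=plane('top',(390+52/3,185+(300+0)*1/3-2),.036);print('handle',p,q)
hsv=cv2.cvtColor(a,cv2.COLOR_BGR2HSV)
from rig import manip
c=cv2.resize(a[185:405,230:450],(600,600),interpolation=cv2.INTER_CUBIC)
s=600/220
for X in (R,G,L,two((289.5,214.5),(342,202.5))[0]):
    u=(proj('scene',X)[0]-[230,185])*s; cv2.drawMarker(c,tuple(int(i) for i in u),(255,0,255),0,14,1)
cv2.imwrite('pics/c1.png',c)
E
```

```text
tip (array([ 0.59768869, -0.10552881,  0.16877753]), np.float64(0.004296654205102712)) back (array([ 0.70057152, -0.16341153,  0.16906563]), np.float64(0.0006428246710818396))
rodtop (array([ 0.65959635, -0.13878004,  0.2116438 ]), np.float64(0.0018140513519413874))
rest [ 0.53242491 -0.06570263  0.024     ] [[317.99485406 258.63109076]]
gourd [0.35906136 0.03451115 0.033     ] [[392.2827854  258.79693629]]
lens [ 0.55213465 -0.33700632  0.036     ] [[270.98194539 204.87597386]]
[ 0.18375665 -0.26275543  0.036     ]
handle [ 0.49879876 -0.31111403  0.036     ] [ 0.41666095 -0.26599561  0.036     ]
```

View pics/c1.png

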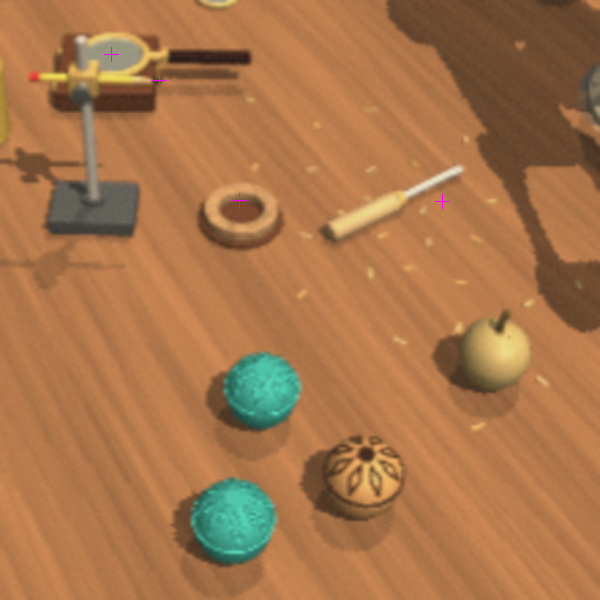

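Markers land right on the pencil tip and the lens. The plane-cast gourd position (0.603,0.272) agrees in both views. Pencil line and rest centre agree too, at about (0.532,-0.066), with the tip at z≈0.169. Now the shifts.

```bash
cat >> h.py <<'E'
from scipy.spatial.transform import Rotation as Ro
def shift(*pts):
    s=manip.get_state(); q=s['ee_rot']; M=Ro.from_quat([q[1],q[2],q[3],q[0]]).as_matrix()
    print('yaw x',np.degrees(np.arctan2(M[1,0],M[0,0])),'z',M[:,2].round(4))
    for p in pts: print(p,(M.T@(np.array(p)-s['position'])/.8).round(4))
E
python3 - <<'E'
from h import *
shift((.603,.272,.15),(.603,.272,.027))
for n in('scene','top'):
    im=cv2.imread('pics/%s0.png'%n[0]);hsv=cv2.cvtColor(im,cv2.COLOR_BGR2HSV)
    x,y,w,h=(295,240,48,45) if n=='scene' else (300,212,46,48)
    K=hsv[y:y+h,x:x+w]; m=(K[...,2]>150)&(K[...,1]<150)
    print(n,m.sum()); 
    L=cv2.findContours(m.astype(np.uint8),cv2.RETR_EXTERNAL,cv2.CHAIN_APPROX_NONE)[0]
    if L:
        k=max(L,key=len); e=cv2.fitEllipse(k);uv=(e[0][0]+x,e[0][1]+y);print(uv,e[1],plane(n,uv,.024))
E
```

```text
yaw x 162.82428147738858 z [-7.0e-04 -1.5e-03 -1.0e+00]
(0.603, 0.272, 0.15) [-0.6198 -0.1706  0.1108]
(0.603, 0.272, 0.027) [-0.6198 -0.1703  0.2646]
scene 1336
(318.8012866973877, 261.38490295410156) (50.789756774902344, 53.122840881347656) [ 0.53567602 -0.05497529  0.024     ]
top 8Traceback (most recent call last):
  File "<stdin>", line 10, in <module>
cv2.error: OpenCV(4.12.0) /io/opencv/modules/imgproc/src/shapedescr.cpp:361: error: (-201:Incorrect size of input array) There should be at least 5 points to fit the ellipse in function 'fitEllipseNoDirect'
```

Request:
{"method": "move_arm", "body": {
  "deltas": [
    [[-0.62, -0.17, 0.11, 0, -1], [-0.62, -0.17, 0.11, 0, -1], [-0.62, -0.17, 0.11, 0, -1], [-0.62, -0.17, 0.11, 0, -1], [-0.62, -0.17, 0.11, 0, -1], [-0.62, -0.17, 0.11, 0, -1], [-0.62, -0.17, 0.11, 0, -1], [-0.62, -0.17, 0.11, 0, -1], [-0.62, -0.17, 0.11, 0, -1], [-0.62, -0.17, 0.11, 0, -1], [-0.62, -0.17, 0.11, 0, -1], [-0.62, -0.17, 0.11, 0, -1]]
  ],
  "squeeze": 30
}}

```text
clock: 1.3
position: [0.6056, 0.2707, 0.1496]
ee_rot: [-0.001, 0.151, 0.989, -0.001]
contact_force: [-0.8, 0.2, -0.0]
width: 0.0851
gripper_force: 0.0
```

```bash
python3 - <<'E'
from h import *
a=shot('scene','s1.png');b=shot('top','t1.png')
print(manip.get_state()['position']); shift((.603,.272,.027))
c=lambda im,x,y,w,h,W,H:cv2.resize(im[y:y+h,x:x+w],(W,H),interpolation=cv2.INTER_CUBIC)
cv2.imwrite('pics/c2.png',np.hstack([c(a,300,280,130,130,400,400),c(b,290,205,65,65,400,400)]))
E
```

```text
[0.60262719 0.27313396 0.15070644]
yaw x 162.780258718073 z [-2.5e-03  4.0e-04 -1.0e+00]
(0.603, 0.272, 0.027) [-0.0012 -0.0012  0.1546]
```

View pics/c2.png

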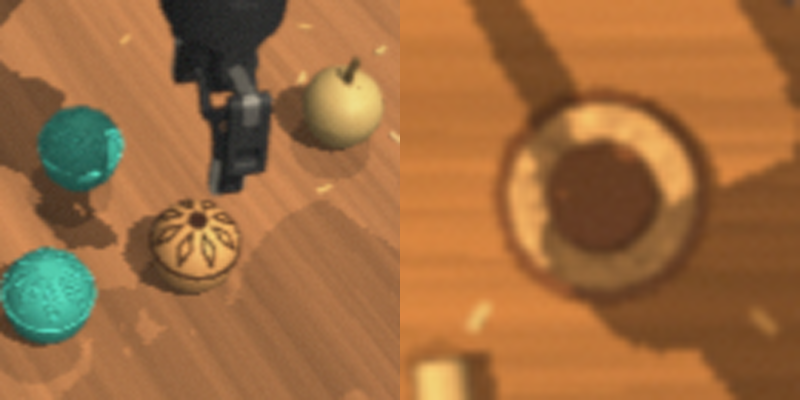

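The gripper hangs over the star gourd, with the near finger tip at crop (225,190). In the top crop the ring centre is about (322.8,236.4), which confirms the rest at (0.532,-0.066). The gourd centre fits too, so I descend.

```bash
python3 - <<'E'
from h import *
y=np.array([.296,.955,0]); c=np.array([.6026,.273,.142])
for k in(-.0425,.0425): print((proj('scene',c+k*y)[0]-[300,280])*400/130)
print((proj('scene',[[.603,.272,.033],[.603,.272,.06]])-[300,280])*400/130)
E
```

```text
[191.26194907  95.95298437]
[226.45753413 197.36396786]
[[193.566792   244.89569533]
 [196.69373007 221.27539994]]
```

Request:
{"method": "move_arm", "body": {
  "deltas": [
    [[0, 0, 0.05, 0, -1], [0, 0, 0.1, 0, -1], [0, 0, 0.13, 0, -1], [0, 0, 0.154, 0, -1], [0, 0, 0.154, 0, -1], [0, 0, 0.154, 0, 1], [0, 0, 0.154, 0, 1], [0, 0, 0.154, 0, 1], [0, 0, 0.154, 0, 1], [0, 0, 0.154, 0, 1], [0, 0, 0.154, 0, 1]]
  ],
  "squeeze": 30
}}

```text
clock: 2.5
position: [0.6046, 0.2738, 0.0303]
ee_rot: [0.001, 0.15, 0.989, 0.001]
contact_force: [-0.9, 1.2, 6.1]
width: 0.0601
gripper_force: 33.1
```

Request:
{"method": "move_arm", "body": {
  "deltas": [
    [[0, 0, -0.02, 0, 1], [0, 0, -0.05, 0, 1], [0, 0, -0.1, 0, 1], [0, 0, -0.15, 0, 1], [0, 0, -0.15, 0, 1]]
  ]
}}

```text
clock: 3.0
position: [0.6074, 0.2742, 0.1553]
ee_rot: [0.006, 0.149, 0.989, 0.003]
contact_force: [0.2, 0.4, -0.7]
width: 0.06
gripper_force: 32.9
```

```bash
python3 - <<'E'
from h import *
for i in range(2): shift((.532,-.066,.15),(.532,-.066,.09))
print(manip.get_state())
E
```

```text
yaw x 162.81415768524673 z [ 0.0127  0.0043 -0.9999]
(0.532, -0.066, 0.15) [-0.0356 -0.4342  0.0036]
(0.532, -0.066, 0.09) [-0.0348 -0.4348  0.0786]
yaw x 162.81415768524673 z [ 0.0127  0.0043 -0.9999]
(0.532, -0.066, 0.15) [-0.0356 -0.4342  0.0036]
(0.532, -0.066, 0.09) [-0.0348 -0.4348  0.0786]
{'clock': 3.0, 'qpos': array([ 3.19730177e-01,  4.56427436e-01,  1.43568056e+00,  9.12583174e-05,
        1.23609835e+00, -9.51188564e-01]), 'qd': array([-0.00159489,  0.04644876,  0.08404922, -0.00134898, -0.04967   ,
        0.00092503]), 'effort': array([ 7.19141238e-02, -4.99840844e+01, -2.22068667e+01, -8.12769489e-03,
        5.74000441e-01, -3.53005844e-04]), 'position': array([0.60737011, 0.27423146, 0.1552743 ]), 'ee_rot': array([0.00594881, 0.1493888 , 0.98875588, 0.00306776]), 'contact_force': array([ 0.21869542,  0.44356541, -0.67909057]), 'moment': array([-0.02887943, -0.06738125, -0.00954631]), 'gripper_force': 32.94311224424746, 'width': 0.06003047372715303}
```

Request:
{"method": "move_arm", "body": {
  "deltas": [
    [[-0.036, -0.434, 0, 0, 1], [-0.036, -0.434, 0, 0, 1], [-0.036, -0.434, 0, 0, 1], [-0.036, -0.434, 0, 0, 1], [-0.036, -0.434, 0, 0, 1], [-0.036, -0.434, 0, 0, 1], [-0.036, -0.434, 0, 0, 1], [-0.036, -0.434, 0, 0, 1], [-0.036, -0.434, 0.03, 0, 1], [-0.036, -0.434, 0.03, 0, 1], [-0.036, -0.434, 0.03, 0, 1]]
  ]
}}

```text
clock: 4.1
position: [0.528, -0.0665, 0.1237]
ee_rot: [-0.001, 0.149, 0.989, 0.0]
contact_force: [-0.1, -0.2, -1.4]
width: 0.0604
gripper_force: 33.1
```

```bash
python3 - <<'E'
from h import *
a=shot('scene','s2.png');b=shot('top','t2.png')
shift((.532,-.066,.06)); s=manip.get_state(); print(s['position'],s['contact_force'])
P=s['position']; u=proj('scene',[P,[.532,-.066,P[2]+.005],[.532,-.066,.024],[.532,-.066,.006]]);print(u)
c=lambda im,x,y,w,h,W,H:cv2.resize(im[y:y+h,x:x+w],(W,H),interpolation=cv2.INTER_CUBIC)
cv2.imwrite('pics/c3.png',np.hstack([c(a,270,190,100,100,500,500),c(b,293,207,60,100,300,500)]))
E
```

```text
yaw x 162.88438956054225 z [ 9.e-04  0.e+00 -1.e+00]
(0.532, -0.066, 0.06) [-0.0032  0.0018  0.0808]
[ 0.52906718 -0.06659622  0.12464999] [-0.20560192  0.0737926  -0.5470809 ]
[[319.64117302 229.05252238]
 [318.78135508 227.97797932]
 [318.0815743  258.51764683]
 [317.96981865 263.39580263]]
```

View pics/c3.png

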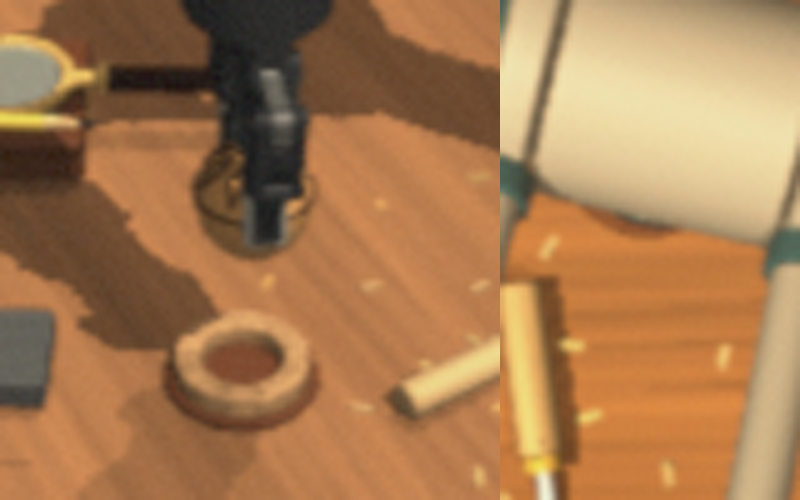

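The gourd hangs upright above the ring: gourd at crop (253,200), ring centre at (243,355). The scene view puts the ring a few mm nearer the camera, so I split the difference and lower gently.

Request:
{"method": "move_arm", "body": {
  "deltas": [
    [[-0.0045, 0.0045, 0.03, 0, 1], [-0.0045, 0.0045, 0.06, 0, 1], [-0.0045, 0.0045, 0.075, 0, 1], [-0.0045, 0.0045, 0.085, 0, 1], [-0.0045, 0.0045, 0.091, 0, 1], [-0.0045, 0.0045, 0.096, 0, 1], [-0.0045, 0.0045, 0.096, 0, 1]]
  ]
}}

```text
clock: 4.9
position: [0.5332, -0.0649, 0.0474]
ee_rot: [0.0, 0.149, 0.989, 0.0]
contact_force: [0.2, 0.3, -0.2]
width: 0.0602
gripper_force: 33.1
```

Request:
{"method": "move_arm", "body": {
  "deltas": [
    [[0, 0, 0.002, 0, 1], [0, 0, 0.003, 0, 1], [0, 0, 0.004, 0, 1], [0, 0, 0.004, 0, 1]]
  ]
}}

```text
clock: 5.3
position: [0.533, -0.0649, 0.0442]
ee_rot: [0.0, 0.149, 0.989, 0.0]
contact_force: [0.9, 0.2, -0.7]
width: 0.0599
gripper_force: 33.1
```

```bash
python3 -c "
from h import *
s=manip.get_state();print(s['position'],s['contact_force'],s['moment'])
a=shot('scene','s3.png')
cv2.imwrite('pics/c4.png',cv2.resize(a[200:300,260:380],(720,600),interpolation=cv2.INTER_CUBIC))"
```

```text
[ 0.53304417 -0.06490439  0.04417529] [ 0.88971067  0.22464036 -0.73473994] [-0.07338922  0.06042193  0.023029  ]
```

View pics/c4.png

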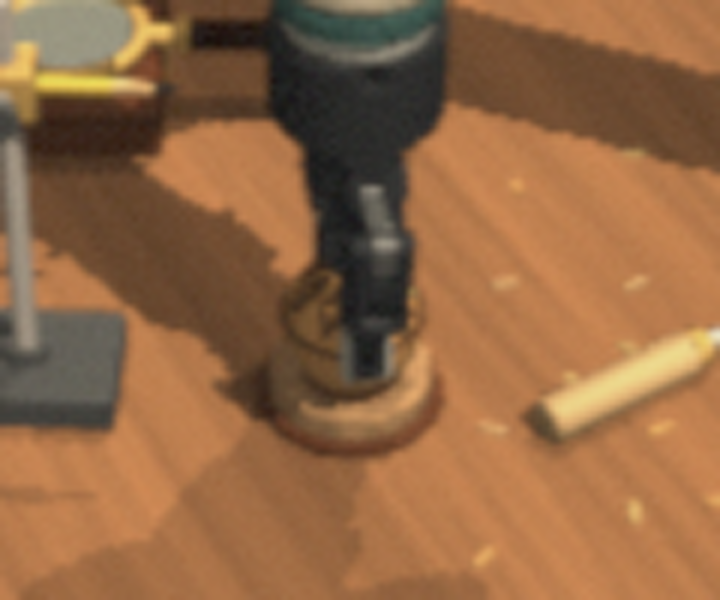

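The gourd is in the ring: gourd centre u≈353, ring centre u≈354 in the crop. There is almost no contact force yet, so I go slightly lower.

Request:
{"method": "move_arm", "body": {
  "deltas": [
    [[0, 0, 0.002, 0, 1], [0, 0, 0.003, 0, 1], [0, 0, 0.003, 0, 1]]
  ]
}}

```text
clock: 5.65
position: [0.5329, -0.0648, 0.0415]
ee_rot: [-0.0, 0.149, 0.989, 0.0]
contact_force: [0.1, 0.5, -0.8]
width: 0.0602
gripper_force: 33.1
```

Request:
{"method": "move_arm", "body": {
  "deltas": [
    [[0, 0, 0.0015, 0, 1], [0, 0, 0.003, 0, 1], [0, 0, 0.003, 0, 1]]
  ]
}}

```text
clock: 5.95
position: [0.5332, -0.0649, 0.0392]
ee_rot: [0.0, 0.149, 0.989, 0.0]
contact_force: [0.6, 0.8, 0.4]
width: 0.06
gripper_force: 33.1
```

Contact has begun (force went from -0.8 to +0.4 N). I open and lift clear.

Request:
{"method": "move_arm", "body": {
  "deltas": [
    [[0, 0, 0.001, 0, 1], [0, 0, 0.001, 0, 0.3], [0, 0, 0.001, 0, 0.1], [0, 0, 0.001, 0, -0.3], [0, 0, 0.001, 0, -1], [0, 0, 0.001, 0, -1], [0, 0, 0.001, 0, -1], [0, 0, -0.02, 0, -1], [0, 0, -0.06, 0, -1], [0, 0, -0.12, 0, -1], [0, 0, -0.18, 0, -1], [0, 0, -0.22, 0, -1]]
  ]
}}

```text
clock: 7.15
position: [0.5339, -0.065, 0.2187]
ee_rot: [0.002, 0.149, 0.989, -0.0]
contact_force: [0.1, -0.9, -0.2]
width: 0.0853
gripper_force: 0.0
```

```bash
python3 -c "
from h import *
g=(.477,-.2975)
shift((*g,.2),(*g,.15),(*g,.025))"
```

```text
yaw x 162.82952770585055 z [ 4.1e-03 -8.0e-04 -1.0e+00]
(0.477, -0.2975, 0.2) [-0.0177 -0.2987  0.0234]
(0.477, -0.2975, 0.15) [-0.0174 -0.2987  0.0859]
(0.477, -0.2975, 0.025) [-0.0168 -0.2988  0.2421]
```

Request:
{"method": "move_arm", "body": {
  "deltas": [
    [[0.05, -0.03, 0, 0, -1], [0.05, -0.09, 0, 0.03, -1], [0.04, -0.15, 0, 0.06, -1], [0.01, -0.21, 0.02, 0.0875, -1], [-0.018, -0.27, 0.04, 0.0875, -1], [-0.018, -0.299, 0.086, 0.0875, -1], [-0.018, -0.299, 0.086, 0.0875, -1], [-0.018, -0.299, 0.086, 0.0875, -1]]
  ]
}}

```text
clock: 7.95
position: [0.4752, -0.2975, 0.145]
ee_rot: [-0.002, 0.24, 0.971, 0.001]
contact_force: [0.0, 0.5, 1.6]
width: 0.0855
gripper_force: 0.0
```

```bash
python3 - <<'E'
from h import *
a=shot('scene','s4.png');b=shot('top','t4.png')
shift((.477,-.2975,.025)); print(manip.get_state()['position'])
c=lambda im,x,y,w,h,W,H:cv2.resize(im[y:y+h,x:x+w],(W,H),interpolation=cv2.INTER_CUBIC)
cv2.imwrite('pics/c5.png',np.hstack([c(a,240,170,130,130,400,400),c(b,300,180,150,150,400,400)]))
P=manip.get_state()['position'];print((proj('scene',[P,[.477,-.2975,.036],[.532,-.066,.076]])-[240,170])*400/130)
E
```

```text
yaw x 152.34258145695398 z [ 9.e-04  2.e-04 -1.e+00]
(0.477, -0.2975, 0.025) [-0.0007 -0.0004  0.1527]
[ 0.47654323 -0.29699332  0.14718102]
[[179.76481086  13.09898329]
 [180.23942453 108.22736938]
 [241.28093585 227.40977563]]
```

View pics/c5.png

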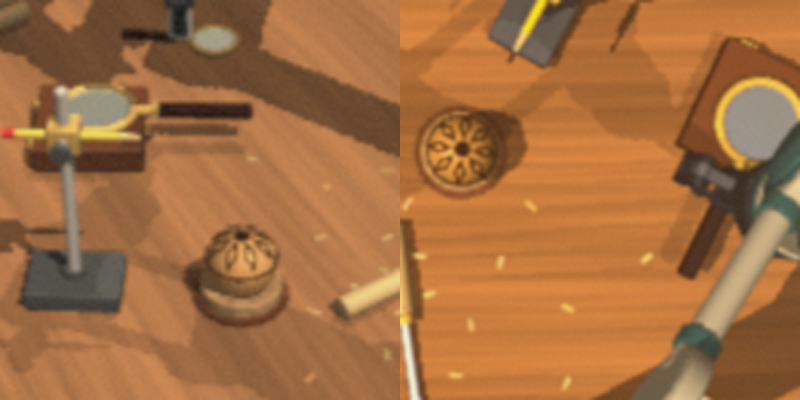

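The star gourd sits upright and centred in the ring, with the star at top ≈(322.9,235.9). The gripper is over the lens handle, so I descend and take it.

Request:
{"method": "move_arm", "body": {
  "deltas": [
    [[0, 0, 0.05, 0, -1], [0, 0, 0.1, 0, -1], [0, 0, 0.13, 0, -1], [0, 0, 0.15, 0, -1], [0, 0, 0.15, 0, -1], [0, 0, 0.15, 0, 1], [0, 0, 0.15, 0, 1], [0, 0, 0.15, 0, 1], [0, 0, 0.15, 0, 1], [0, 0, 0.15, 0, 1], [0, 0, 0.15, 0, 1], [0, 0, 0.15, 0, 1]]
  ],
  "squeeze": 60
}}

```text
clock: 9.25
position: [0.4764, -0.2979, 0.027]
ee_rot: [0.0, 0.239, 0.971, -0.0]
contact_force: [-0.7, 1.0, 3.6]
width: 0.0158
gripper_force: 61.4
```

Request:
{"method": "move_arm", "body": {
  "deltas": [
    [[0, 0, -0.01, 0, 1], [0, 0, -0.03, 0, 1], [0, 0, -0.07, 0, 1], [0, 0, -0.12, 0, 1], [0.03, 0, -0.16, 0, 1], [0.06, 0, -0.2, 0, 1], [0.06, 0, -0.2, 0, 1], [0.06, 0, -0.2, 0, 1]]
  ]
}}

```text
clock: 10.05
position: [0.4336, -0.2754, 0.1871]
ee_rot: [0.001, 0.239, 0.971, -0.0]
contact_force: [0.9, -1.0, -2.5]
width: 0.0156
gripper_force: 60.9
```

```bash
python3 - <<'E'
from h import *
s=manip.get_state();P=s['position'];print(P,s['contact_force'],s['moment'],s['width'])
u=np.array([-.886,.464,0]); rest=np.array([.5325,-.065,0]); G=rest+.085*u
G[2]=.16
print(G); shift(tuple(G+.06*u),tuple(G))
a=shot('scene','s5.png');b=shot('top','t5.png')
q=P-.085*u*1;q[2]+=.009;print('lens pred',proj('scene',q),proj('top',q))
def glass(n,im):
    hsv=cv2.cvtColor(im,cv2.COLOR_BGR2HSV);p=proj(n,q)[0].astype(int);print(hsv[p[1],p[0]])
    m=cv2.inRange(hsv,(15,110,130),(35,255,255));m2=np.zeros_like(m);cv2.circle(m2,tuple(int(i) for i in p),30,255,-1)
    k=cv2.findNonZero(m&m2)
    e=cv2.minAreaRect(k);print(n,e)
glass('scene',a);glass('top',b)
E
```

```text
[ 0.4335828  -0.27539388  0.18711822] [ 0.88955038 -0.95275748 -2.46676831] [0.03317801 0.01744224 0.02714447] 0.015591913778737526
[ 0.45719 -0.02556  0.16   ]
yaw x 152.30939394756345 z [ 0.0015 -0.0011 -1.    ]
(np.float64(0.40403), np.float64(0.0022800000000000008), np.float64(0.16)) [0.1941 0.2902 0.0335]
(np.float64(0.45719), np.float64(-0.02556), np.float64(0.16)) [0.1191 0.2902 0.0336]
lens pred [[285.34203536 159.29469054]] [[442.42792337 242.03038419]]
[ 19  72 217]
scene ((286.5294494628906, 164.61764526367188), (44.626548767089844, 41.47359085083008), 75.96376037597656)
[ 13  63 197]
top ((439.38934326171875, 237.67962646484375), (31.09800148010254, 40.349491119384766), 54.24611282348633)
```

Request:
{"method": "move_arm", "body": {
  "deltas": [
    [[0.194, 0.03, 0, 0, 1], [0.194, 0.08, 0, 0, 1], [0.194, 0.13, 0, 0, 1], [0.194, 0.18, 0, 0, 1], [0.194, 0.23, 0, 0, 1], [0.194, 0.27, 0, 0, 1], [0.194, 0.29, 0, 0, 1], [0.194, 0.29, 0, 0, 1], [0.17, 0.29, 0.01, 0, 1], [0.14, 0.29, 0.02, 0, 1], [0.12, 0.29, 0.03, 0, 1], [0.119, 0.29, 0.033, 0, 1]]
  ]
}}

```text
clock: 11.35
position: [0.4581, -0.0273, 0.1584]
ee_rot: [-0.001, 0.24, 0.971, -0.0]
contact_force: [-0.3, 0.4, -1.4]
width: 0.0155
gripper_force: 60.9
```

```bash
python3 - <<'E'
from h import *
s=manip.get_state();P=s['position'];print(P,s['contact_force'],s['width'])
a=shot('scene','s6.png');b=shot('top','t6.png')
c=lambda im,x,y,w,h,W,H:cv2.resize(im[y:y+h,x:x+w],(W,H),interpolation=cv2.INTER_CUBIC)
cv2.imwrite('pics/c6.png',np.hstack([c(a,250,190,100,100,400,400),c(b,290,170,100,100,400,400)]))
E
```

```text
[ 0.45806398 -0.02731644  0.15841994] [-0.33603728  0.35570845 -1.395691  ] 0.015549811471626415
```

View pics/c6.png

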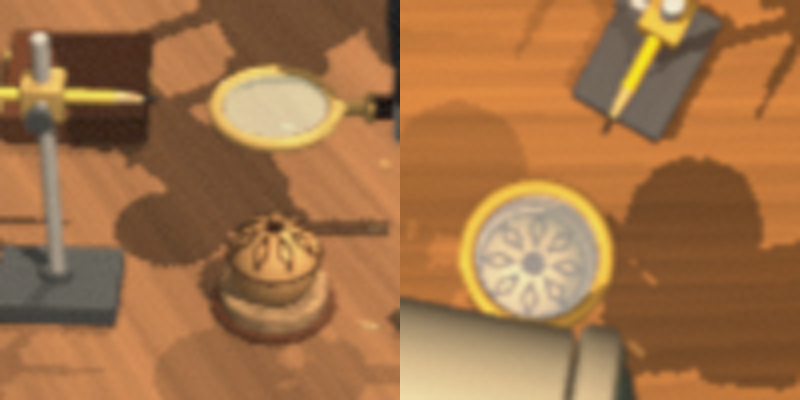

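The lens hangs over the gourd. Lens centre is at scene ≈(319,216.8) and top ≈(324.3,233), the pencil tip at scene ≈(287.6,214.8) and top (342,202.7). I triangulate the offsets.

```bash
python3 - <<'E'
from h import *
print('tip',two((287.6,214.8),(342,202.7)))
print('lens',two((319,216.8),(324.25,233)))
print('gtop',two((318.65,246.4),(322.9,235.9)), plane('top',(322.9,235.9),.076),plane('top',(322.7,236.6),.024))
print('lens top@.168',plane('top',(324.25,233),.168))
# ellipse fits of rim
for n,f,x,y,w,h in(('scene','s6.png',298,203,40,30),('top','t6.png',300,210,46,50)):
    K=cv2.cvtColor(cv2.imread('pics/'+f),cv2.COLOR_BGR2HSV)[y:y+h,x:x+w]
    m=cv2.inRange(K,(20,120,150),(35,255,255)); k=cv2.convexHull(cv2.findNonZero(m)); e=cv2.fitEllipse(k);print(n,e[0][0]+x,e[0][1]+y,e[1],e[2])
# predicted tilt check: project level circle r=40 at (c,z)
t=np.linspace(0,6.283,73)
C=two((319,216.8),(324.25,233))[0]
for n in('scene','top'):
    e=cv2.fitEllipse(proj(n,C+.04*np.c_[np.cos(t),np.sin(t),0*t]).astype(np.float32));print(n,e)
E
```

```text
tip (array([ 0.59962638, -0.10684427,  0.16722921]), np.float64(0.0007370829146472992))
lens (array([ 0.53343895, -0.06620606,  0.1660225 ]), np.float64(0.0025345276779723145))
gtop (array([ 0.53208172, -0.06523566,  0.06799556]), np.float64(0.0009465624414688607)) [ 0.532147   -0.06534475  0.076     ] [ 0.53266757 -0.06570783  0.024     ]
lens top@.168 [ 0.53443072 -0.06682267  0.168     ]
scene 318.93922424316406 216.2901668548584 (19.07008171081543, 31.463146209716797) 95.48973846435547
top 323.37977409362793 233.41188430786133 (35.71949005126953, 37.292015075683594) 75.35274505615234
scene ((318.4904479980469, 217.01210021972656), (19.149045944213867, 31.810009002685547), 91.27395629882812)
top ((323.94512939453125, 233.54331970214844), (37.019107818603516, 37.06600570678711), 111.10737609863281)
```

```bash
python3 - <<'E'
from h import *
t=np.linspace(0,6.283,73);C=np.array([.5335,-.066,.167])
print([round(np.mean([p]),4) for p in manip.get_state()['position']])
for r in (.035,):
  for nm,nn in(('level',(0,0,1)),('handle+3deg',(.886*.052,-.464*.052,1)),('roll+3',(.464*.052,.886*.052,1))):
    n=np.array(nn)/np.linalg.norm(nn);a=np.cross(n,[0,1,0]);a/=np.linalg.norm(a);b=np.cross(n,a)
    e=cv2.fitEllipse(proj('scene',C+r*(np.cos(t)[:,None]*a+np.sin(t)[:,None]*b)).astype(np.float32));print(nm,np.round(e[1],2),round(e[2],1), round(e[1][0]/e[1][1],3))
x,y,w,h=298,203,40,30
im=cv2.resize(cv2.imread('pics/s6.png')[y:y+h,x:x+w],None,fx=6,fy=6,interpolation=cv2.INTER_CUBIC)
m=cv2.inRange(cv2.cvtColor(im,cv2.COLOR_BGR2HSV),(18,105,90),(38,255,255))
cs,hi=cv2.findContours(m,cv2.RETR_CCOMP,cv2.CHAIN_APPROX_NONE)
k=max([c for c,q in zip(cs,hi[0]) if q[3]>=0],key=cv2.contourArea)
e=cv2.fitEllipse(k);print((np.array(e[0])+.5)/6-.5+[x,y],np.array(e[1])/6,e[2],e[1][0]/e[1][1])
E
```

```text
[np.float64(0.4558), np.float64(-0.0261), np.float64(0.1589)]
level [16.75 27.85] 91.3 0.601
handle+3deg [16.75 27.85] 87.5 0.602
roll+3 [17.89 27.85] 91.4 0.642
[318.50018565 216.05156962] [15.93364334 26.64648183] 89.36624908447266 0.597964243144783
```

The lens is level within about 1.5° and centred within about 1–2 mm. I raise it 1 mm and let it settle.

Request:
{"method": "move_arm", "body": {
  "deltas": [
    [[0, 0, -0.001, 0, 1], [0, 0, -0.001, 0, 1], [0, 0, -0.001, 0, 1], [0, 0, -0.001, 0, 1], [0, 0, -0.001, 0, 1], [0, 0, -0.001, 0, 1]]
  ]
}}

```text
clock: 12.05
position: [0.457, -0.0256, 0.161]
ee_rot: [0.0, 0.239, 0.971, 0.0]
contact_force: [0.5, -0.1, -0.8]
width: 0.0157
gripper_force: 60.9
```

```bash
python3 - <<'E'
from h import *
s=manip.get_state();print(s['position'],np.abs(s['qd']).max(),s['width'],s['gripper_force'])
print(manip.sign_off())
E
```

```text
[ 0.45702589 -0.02557565  0.16103575] 0.0040978674636730225 0.015686014550757067 60.873316526412964
the job is handed in; nothing more can be done
None
```

I've handed the job in: the carved gourd stands upright in the cork ring, star up, and the arm is holding the lens level and still, centred above it to within about 2 mm and at the pencil point's height (about 0.169 m) to within about 2 mm; no verdict came back at hand-in.

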